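# Set a round-bottomed cup level in its ring stand

### The arm

A 7-joint arm with a two-finger parallel gripper is mounted at the origin on a cart in front of the work surface, level with it; the furniture and walls round the work are solid. World frame = base frame: x ahead of the robot, y to its left, z up, the work surface at z = 0. Lengths are in m, angles in rad, forces in N, time in s.
With the tool pointing down it reaches from about 0.4 to 0.925 m from the base axis. Payload 4.1 kg.
Tool frame: the origin (TCP) lies at the very end of the fingers, on their centre line; the grasp point (between the pads) lies 19 mm behind it (manip.pinch_z is the distance from the TCP to the grasp point, in m); y points along the fingers, z is the direction in which the jaws open and shut, and the axes are right-handed (so a half turn about y gives the same grasp; the last joint's range is limited). The gripper opens to 85 mm and grips with 20 to 120 N. Pads are 22 mm wide; open, the fingers measure 114 mm over their backs; the gripper's body (76 mm by 85 mm) begins 54 mm behind the grasp point. The pads swing forward as they close: fully open they stand 13 mm farther back than shut.
Start: joints at [-1.429, 0.398, 0.045, 1.537, -0.019, 1.207, -0.051], TCP at [0.155, 0.631, 0.231] pointing down, gripper open.
Joint ranges: [-2.82, 2.82], [-0.49, 2.23], [-1.37, 1.46], [0, 2.46], [-1.36, 4.5], [0.23, 2], [-2.94, 2.94]. Speed limits (rad/s): [2.57, 2.57, 3.14, 3.14, 3.14, 3.14, 3.14].

### API

Orientations are given as [roll, pitch, yaw] about the fixed x, y, z axes, in that order (R = Rz(yaw) Ry(pitch) Rx(roll)).
In Python, from rig import status, optics, sign_off, manip gives the robot as it stands. The module is installed in compiled form; this text tells all that it offers.
- The arm moves only by the shell command python3 -m pendant 'ROWS'. ROWS is JSON, one flat list of numbers, 7 for each row, row after row: the shift along the tool's x, y, z in m, then the turn, a rotation vector about the tool's x, y, z in degrees, then the finger opening in m, from 0 to 0.0854. In form: [x, y, z, wx, wy, wz, hand, x, y, z, wx, wy, wz, hand, ...]. A call has 1 to 12 rows; each row shifts and turns the commanded pose from where the row before left it, along the tool's axes as they then stand; what a row does not reach is not made up. A row lasts 1/12 s, in which the tool goes at most 41.7 mm and 7.16 degrees, less where a joint would pass 70% of its speed; a pose out of reach is approached as far as the arm can. A call with a gripper value outside its range is refused whole. The fingers move at their own pace and stop on an object; the grip force is fixed at half the most. Time passes only in rows, so rows that do not move let the fingers close. It gives the time, the measured TCP pose, the force and the opening at its end, in the units of the state.
- status.sense(): the state, without advancing time (a new reading comes with each control period).
- optics.grab_frame(name): name is "side" or "top" or "wrist"; returns a dict with "image" (480x640x3 uint8, red, green, blue), "K" (3x3 intrinsics, pixels), "distortion" ([k1, k2, p1, p2, k3] as OpenCV has them; the pictures are not rectified), "eye" and "attitude" of the camera in the world. Camera axes: x right, y up, looking along -z (the intrinsics and any distortion apply to the point x, -y, -z); pixel columns grow to the right and rows downward; lengths in m; the calibration is good to about 2 mm. A picture is of the moment at which its call begins. There is no depth.
- sign_off(): hands the job in, once; it reports no verdict.
The state is a dict: "t": time; "joint_positions": joint angles; "joint_velocities": joint speeds; "joint_efforts": joint torques, N m; "tcp_pos": TCP position; "tool_rot": TCP orientation; "contact_force": force on the tool from outside, world axes, zero at the start; "ft_torque": the same for the moment, N m; "grip_width": finger opening in m.
Only numpy, scipy, OpenCV 4.12 (cv2) and the standard library are available. Lean on these libraries where they do the work, as an engineer would, in place of code of your own. Each camera call takes 0.05 s, during which the arm holds its last target.

### The job

Take the round-bottomed metal cup, which rocks on the bench, and set it gently into the ring of the three-pillared ring stand, mouth up, so that it sits centred and level in the ring ready for measuring. Do not let it drop, leave the flat-bottomed cup and the ring gauge where they are, and let go of the cup.

Things in the scene. Friction and masses are not known exactly. Their poses are not given: they have to be found in the camera images.
- round_cup: plain aluminium cup, open at the top, 58 mm outer diameter, 50 mm high, about 0.16 kg. Its lower 29 mm is half a ball of 29 mm radius, the upper 21 mm a straight wall 5 mm thick; inside 28 mm deep. Starts mouth up, balanced on its round bottom on the bench. Origin at the lowest point of the round bottom; z is its axis, out of the mouth. Can be gripped from above across the straight wall.
- ring_stand: low metal stand fixed to the bench: a base disc 68 mm in diameter, three short pillars and on them a flat ring, 60 mm outer and 40 mm inner diameter, whose upper face is 36 mm above the bench. Origin at the centre of the underside of the base, on the ring's axis; z points up. Seated level in the ring, the round cup has its lowest point 28 mm above the bench (8 mm below the ring's upper face).
- flat_cup: bystander: narrower aluminium cup with straight sides and a flat bottom, 44 mm in diameter, 58 mm high, standing loose on the bench. Origin at the centre of its underside, z up.
- ring_gauge: bystander: thick plain metal ring lying loose flat on the bench, 55 mm in diameter, 18 mm high, with a small hole. Origin at the centre of its underside, z up.
There are look-alikes about, which are no part of the job. What is shaped like the ring_stand but red is not meant. Leave any orange look-alike of the round_cup alone.

How it is judged:
By the outcome, as a careful person would: the job done as asked, in the order asked, and still so for the second after the job is handed in, with the robot touching nothing.
It also fails if it takes over 38 s, if anything falls off the work surface, if the arm or the gripper's body presses on something with over 40 N, if the wrist force passes 120 N, or if a joint passes its speed limit or range.

## Working session

There is one attempt and no reset: what is moved stays moved. The work goes in short steps, Python scripts to look and compute and a shell command to move; the robot and the scene stay as the last step left them, time stands still between calls to the robot, and variables do not carry over. Pictures are saved under pics/ and viewed, and the job is handed in when it is done.

```bash
mkdir -p pics; ls; python3 - <<'E'
from rig import status, optics, manip
import cv2
s=status.sense(); print(s); print([a for a in dir(manip) if a[0]!='_'])
for n in("side","top","wrist"):
    f=optics.grab_frame(n); cv2.imwrite(f"pics/{n}0.png",f["image"][:,:,::-1]); print(n,f["K"],f["distortion"],f["eye"],f["attitude"])
E
```

```text
pics
{'t': 0.0, 'joint_positions': array([-1.42900347,  0.3991816 ,  0.0450199 ,  1.53786399, -0.01874429,
        1.2068824 , -0.05070576]), 'joint_velocities': array([-0.00060927, -0.00119529, -0.00034181, -0.00032826, -0.0009694 ,
       -0.00141859, -0.00035546]), 'joint_efforts': array([-2.46472182e-04, -4.75140667e+01,  1.36442609e+00, -2.54222256e+01,
        1.15850143e-02,  9.43618943e-03, -9.58546821e-06]), 'tcp_pos': array([0.15481546, 0.63065389, 0.23027699]), 'tool_rot': array([-1.57270826e+00, -8.58231238e-05, -2.40689098e-01]), 'contact_force': array([ 0.57917887, -0.00953251, -0.49729003]), 'ft_torque': array([-0.03071681,  0.05874649, -0.01664083]), 'grip_width': 0.08549974995241624}
['Unreachable', 'pinch_z']
side [[546.71390381   0.         325.79776323]
 [  0.         546.71390381 243.91788369]
 [  0.           0.           1.        ]] [-0.10171327  0.          0.          0.          0.        ] [0.32494622 0.8857662  0.50869808] [ 1.12033229  0.01538719 -2.91274598]
top [[480.22663229   0.         324.38077138]
 [  0.         480.22663229 241.01658904]
 [  0.           0.           1.        ]] [-0.01955978  0.          0.          0.          0.        ] [0.41449276 0.03577613 0.95059657] [ 0.11068717  0.01353815 -1.57371259]
wrist [[363.99398129   0.         316.64523337]
 [  0.         363.99398129 231.34024203]
 [  0.           0.           1.        ]] [-0.01013066  0.          0.          0.          0.        ] [0.07263282 0.65000112 0.37320701] [-0.33476782  0.00267392  1.33109963]
```

View pics/side0.png

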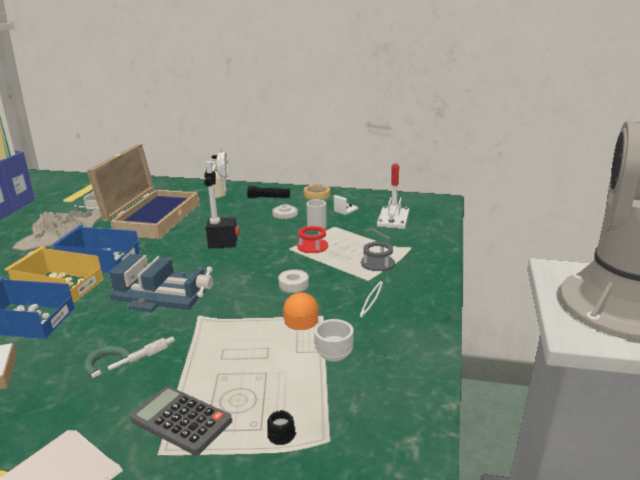

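View pics/top0.png

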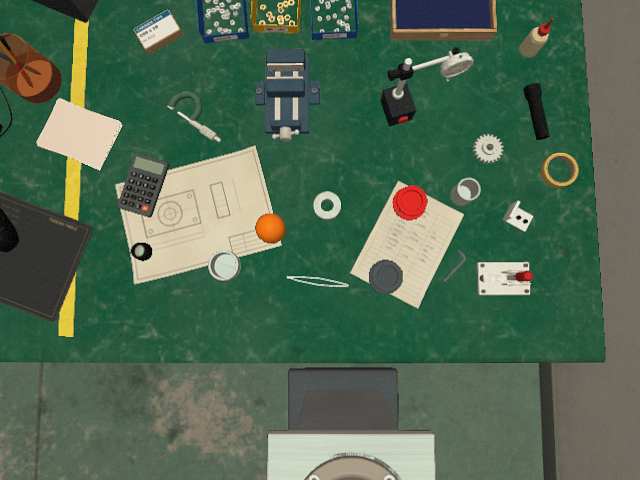

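View pics/wrist0.png

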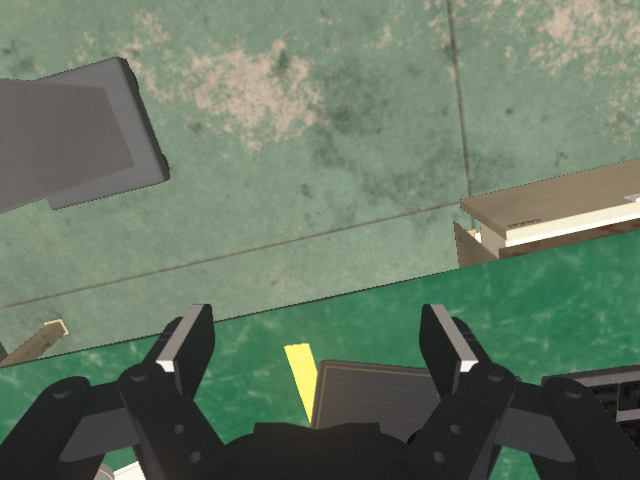

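Candidates for the cup are the grey open cup (top 224,265; side 334,338), the orange dome (top 270,228) and the grey narrow cup (top 466,191). The wide grey open one fits the round_cup. For the stand, the candidates are grey (top 386,276; side 378,255) and red (top 410,203), and the grey one is meant. I'll confirm both in a crop and measure.

```bash
cat > h.py <<'E'
import numpy as np,cv2
from scipy.spatial.transform import Rotation as R
def ray(f,p):
    u=cv2.undistortPoints(np.array([[p]],float),np.array(f["K"],float),np.array(f["distortion"],float))[0,0]
    d=R.from_euler('xyz',f["attitude"]).as_matrix()@np.array([u[0],-u[1],-1.]); return np.array(f["eye"]),d
def onz(f,p,z):
    e,d=ray(f,p); return e+d*(z-e[2])/d[2]
def proj(f,P):
    m=R.from_euler('xyz',f["attitude"]).as_matrix().T@(np.asarray(P,float)-f["eye"])
    q=cv2.projectPoints(np.array([[m[0],-m[1],-m[2]]]),np.zeros(3),np.zeros(3),np.array(f["K"],float),np.array(f["distortion"],float))[0]
    return q[0,0]
E
python3 - <<'E'
from rig import optics
from h import *
T=optics.grab_frame("top");S=optics.grab_frame("side")
for n,p,z in[("cup",(224,265),.05),("stand",(386,276),.036),("flat",(466,191),.058),("gauge",(327,205),.018),("orange",(270,228),.03),("red",(410,203),.036)]:
    P=onz(T,p,z);print(n,P.round(4),np.hypot(P[0],P[1]).round(3),proj(S,P).round(1))
def cr(f,x,y,w=60,k=6):return cv2.resize(f["image"][y-w//2:y+w//2,x-w//2:x+w//2,::-1],None,fx=k,fy=k,interpolation=cv2.INTER_CUBIC)
a=np.hstack([cr(T,224,265),cr(T,386,276)]);b=np.hstack([cr(S,334,338),cr(S,378,255)])
cv2.imwrite("pics/crop.png",cv2.resize(np.vstack([a,b]),(600,600)))
E
```

```text
cup [0.47   0.2369 0.05  ] 0.526 [334.7 328.2]
stand [ 0.4488 -0.0689  0.036 ] 0.454 [378.6 247.6]
flat [ 0.6076 -0.2201  0.058 ] 0.646 [318.  203.4]
gauge [0.5896 0.0427 0.018 ] 0.591 [293.8 275.9]
orange [0.5427 0.1533 0.03  ] 0.564 [302.3 304.5]
red [ 0.5893 -0.1176  0.036 ] 0.601 [315.  231.6]
```

View pics/crop.png

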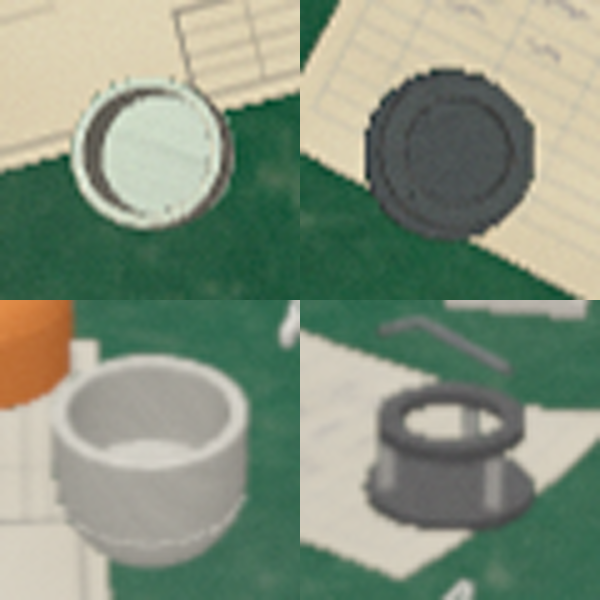

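The crop confirms both: a round-bottomed grey cup and a dark-grey stand with a ring. I'll move over the cup, keeping the tool orientation.

```bash
python3 -m pendant '[0.03,0,-0.023,0,0,0,0.085,0.03,0,-0.023,0,0,0,0.085,0.03,0,-0.023,0,0,0,0.085,0.03,0,-0.023,0,0,0,0.085,0.03,0,-0.023,0,0,0,0.085,0.03,0,-0.023,0,0,0,0.085,0.03,0,-0.023,0,0,0,0.085,0.03,0,-0.023,0,0,0,0.085,0.03,0,-0.023,0,0,0,0.085,0.03,0,-0.023,0,0,0,0.085,0.03,0,-0.023,0,0,0,0.085,0,0,0,0,0,0,0.085]'
python3 - <<'E'
from rig import status, optics
import cv2
f=optics.grab_frame("wrist"); cv2.imwrite("pics/w1.png",f["image"][:,:,::-1]);print(f["eye"],f["attitude"])
s=status.sense();print(s["t"],s["tcp_pos"],s["tool_rot"],s["joint_positions"])
from h import *
print(proj(f,(.47,.237,.05)))
E
```

```text
t: 1.25
tcp_pos: [0.4207, 0.2987, 0.2317]
tool_rot: [-1.573, -0.004, -0.254]
contact_force: [1.2, -1.2, -0.3]
grip_width: 0.0852
[0.33824409 0.31927005 0.37421994] [-0.3388828   0.00342615  1.31817676]
1.3 [0.41814808 0.30244803 0.23159123] [-1.57140046 -0.00157784 -0.24988636] [-0.94881688  0.1613161   0.26865271  1.85846035 -0.04541131  1.12745397
  0.65689137]
[269.9076974  264.00115394]
```

View pics/w1.png

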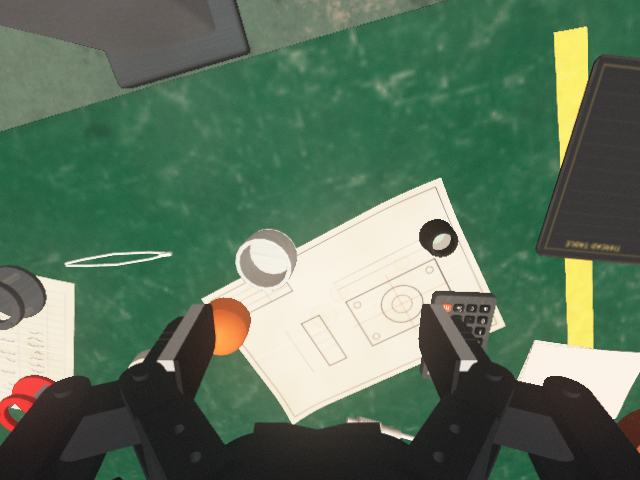

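```bash
python3 - <<'E'
import cv2,numpy as np
w=cv2.imread("pics/w1.png");t=cv2.imread("pics/top0.png")
a=cv2.resize(w[220:300,226:306],None,fx=5,fy=5,interpolation=cv2.INTER_CUBIC)
b=cv2.resize(t[240:290,199:249],None,fx=8,fy=8,interpolation=cv2.INTER_CUBIC)
cv2.imwrite("pics/c2.png",np.hstack([a,b]))
E
```

```text
(no output)
```

View pics/c2.png

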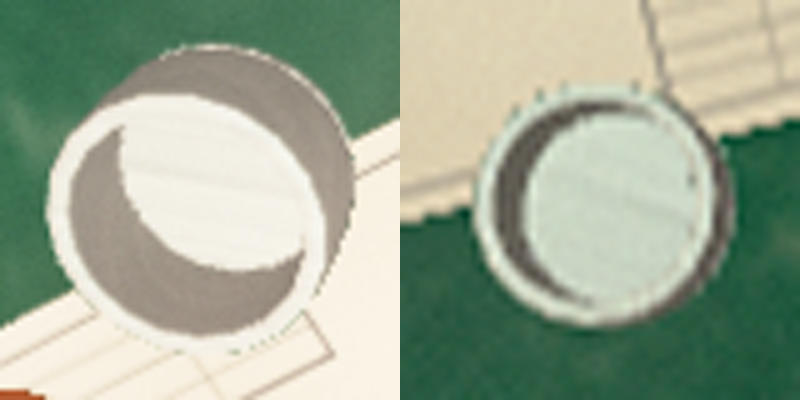

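```bash
python3 -m pendant '[0,0,0,0,0,0,0.085,0,0,0,0,0,0,0.085,0,0,0,0,0,0,0.085]'
python3 - <<'E'
from rig import status, optics
from h import *
f=optics.grab_frame("wrist"); cv2.imwrite("pics/w2.png",f["image"][:,:,::-1])
T=optics.grab_frame("top")
print(status.sense()["tcp_pos"],status.sense()["tool_rot"],f["eye"])
P=onz(T,(223.2,265.75),.05);print(P,proj(f,P))
Q=onz(T,(386,276),.036);print(Q,proj(f,Q))
w=f["image"][:,:,::-1]
a=cv2.resize(w[220:300,226:306],None,fx=5,fy=5,interpolation=cv2.INTER_CUBIC)
b=cv2.resize(w[250:350,0:100],None,fx=4,fy=4,interpolation=cv2.INTER_CUBIC)
cv2.imwrite("pics/c3.png",np.hstack([a,b]))
E
```

```text
t: 1.55
tcp_pos: [0.414, 0.3084, 0.2312]
tool_rot: [-1.57, 0.001, -0.238]
contact_force: [-0.3, -0.5, -0.5]
grip_width: 0.0849
[0.41425369 0.30814138 0.23121593] [-1.57066779e+00  3.07485297e-04 -2.37975681e-01] [0.33179982 0.32715041 0.37409908]
[0.46860273 0.23839755 0.05      ] [261.56310735 271.13362232]
[ 0.44884432 -0.06893859  0.036     ] [-16.09406536 309.813087  ]
```

View pics/c3.png

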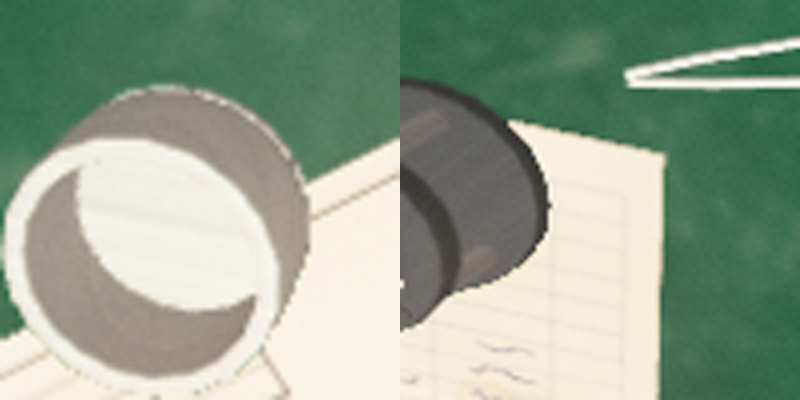

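```bash
python3 - <<'E'
from rig import status, optics
from h import *
f=optics.grab_frame("wrist");S=optics.grab_frame("side");T=optics.grab_frame("top")
print("w",onz(f,(254.4,273.4),.05),"s",onz(S,(333.9,330.5),.05),"t",onz(T,(223.2,265.75),.05))
# side ring hole
print("ring s",onz(S,(378.8,248.6),.036))
# mask silhouette of grey stand in top & side
s=S["image"];a=s[310:365,310:360]
cv2.imwrite("pics/c4.png",np.hstack([cv2.resize(s[312:362,309:359,::-1],None,fx=8,fy=8,interpolation=cv2.INTER_CUBIC),cv2.resize(s[232:282,353:403,::-1],None,fx=8,fy=8,interpolation=cv2.INTER_CUBIC)]))
# fingertips check: project TCP into side
st=status.sense();print(proj(f,st["tcp_pos"]))
Rm=R.from_euler('xyz',st["tool_rot"]).as_matrix();print(Rm.round(3)); print("cam offset tool",Rm.T@(f["eye"]-st["tcp_pos"]))
E
```

```text
w [0.46953175 0.23053542 0.05      ] s [0.46984616 0.24285784 0.05      ] t [0.46860273 0.23839755 0.05      ]
ring s [ 0.44778158 -0.06443835  0.036     ]
[318.04971773 306.006707  ]
[[ 0.971 -0.     0.237]
 [-0.237  0.     0.971]
 [-0.    -1.    -0.   ]]
cam offset tool [-0.08501042 -0.14283275 -0.00071183]
```

View pics/c4.png

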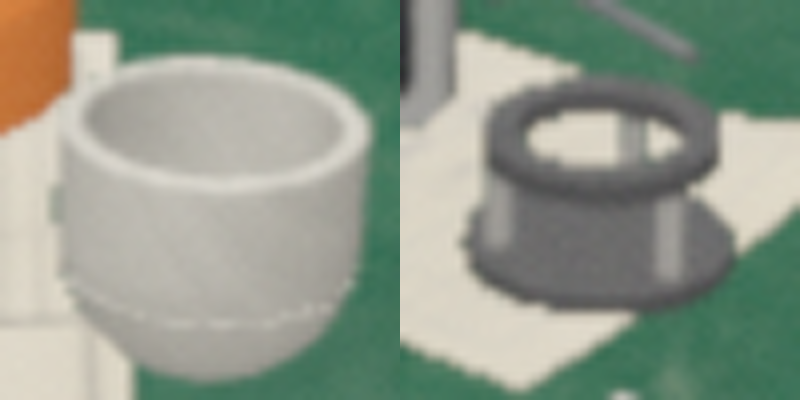

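```bash
python3 - <<'E'
from rig import status, optics
from h import *
fr={n:optics.grab_frame(n) for n in("side","top","wrist")}
for n in("side","top"):
    a=cv2.imread(f"pics/{n}0.png").astype(int);b=fr[n]["image"][:,:,::-1].astype(int)
    x,y=(334,338) if n=="side" else (224,265)
    for x,y in ([(334,338),(378,255)] if n=="side" else [(224,265),(386,276)]):
        print(n,np.abs(a-b)[y-35:y+35,x-35:x+35].max(2).__gt__(25).sum())
for n in fr: cv2.imwrite(f"pics/n_{n}.png",fr[n]["image"][:,:,::-1])
# silhouettes by green-ness/paper saturation
def sil(img,x,y,r):
    hsv=cv2.cvtColor(img,cv2.COLOR_RGB2HSV)
    m=((hsv[...,1]<28)).astype(np.uint8); k=np.zeros_like(m);k[y-r:y+r,x-r:x+r]=1;m*=k
    m=cv2.morphologyEx(m,cv2.MORPH_CLOSE,np.ones((5,5)))
    c=max(cv2.findContours(m,0,2)[0],key=cv2.contourArea);return cv2.boundingRect(c),cv2.contourArea(c)
print(sil(fr["side"]["image"],335,338,32),sil(fr["top"]["image"],224,265,25),sil(fr["wrist"]["image"],258,268,45))
def sil0(p,*a):return sil(cv2.imread(p)[:,:,::-1].copy(),*a)
print(sil0("pics/side0.png",335,338,32),sil0("pics/top0.png",224,265,25))
E
```

```text
side 385
side 449
top 456
top 0
((303, 316, 53, 54), 1983.5) ((213, 251, 30, 30), 661.0) ((213, 245, 90, 68), 4407.0)
((303, 316, 51, 54), 1969.5) ((209, 251, 32, 29), 653.5)
```

```bash
python3 - <<'E'
import cv2,numpy as np
def c(p,x,y):return cv2.resize(cv2.imread(p)[y-40:y+40,x-40:x+40],(300,300),interpolation=cv2.INTER_CUBIC)
cv2.imwrite("pics/cmp.png",np.vstack([np.hstack([c("pics/side0.png",334,338),c("pics/n_side.png",334,338)]),np.hstack([c("pics/top0.png",224,265),c("pics/n_top.png",224,265)])]))
E
```

```text
(no output)
```

View pics/cmp.png

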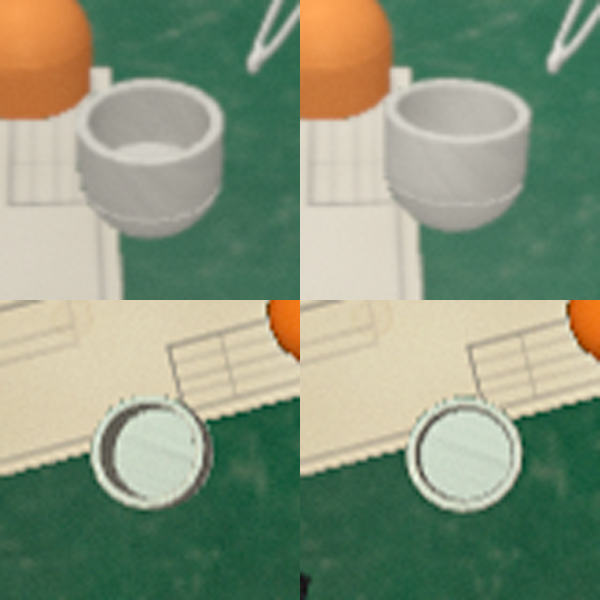

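View pics/n_top.png

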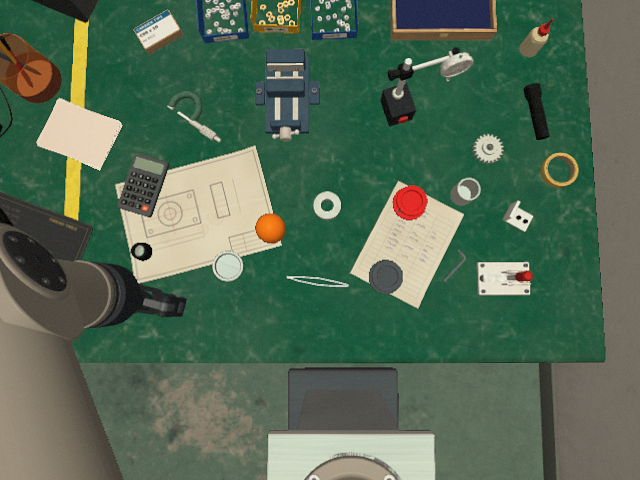

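The cup is rocking slowly: it was tilted in the first picture and is nearly level now. I'll track the motion.

```bash
python3 - <<'E'
from rig import status, optics
from h import *
ims=[]
for i in range(20):
    f=optics.grab_frame("top"); t=status.sense()["t"]; im=f["image"]; c=im[240:292,198:256]
    if i%4==0: ims.append(cv2.resize(c[:,:,::-1],(232,208),interpolation=cv2.INTER_CUBIC))
    hsv=cv2.cvtColor(c,cv2.COLOR_RGB2HSV); m=((hsv[...,1]<35)&(hsv[...,2]>60)).astype(np.uint8)
    m=cv2.morphologyEx(m,cv2.MORPH_OPEN,np.ones((3,3)))
    k=max(cv2.findContours(m,0,2)[0],key=cv2.contourArea);e=cv2.fitEllipse(cv2.convexHull(k)); x,y,w,h=cv2.boundingRect(k)
    print(round(t,2),np.round([198+e[0][0],240+e[0][1],*e[1]],1),(x+198,y+240,w,h))
g=[cv2.resize(x,(200,180)) for x in ims]
cv2.imwrite("pics/seq.png",np.vstack([np.hstack(g[:3]),np.hstack(g[3:]+[g[0]])]))
E
```

```text
2.0 [227.3 265.7  30.2  30.7] (212, 251, 31, 30)
2.05 [227.8 265.8  28.6  31.2] (216, 251, 27, 30)
2.1 [228.1 266.4  27.6  31.2] (213, 251, 30, 31)
2.15 [228.  265.9  28.3  30.9] (216, 251, 27, 31)
2.2 [227.2 265.8  30.2  30.6] (212, 251, 31, 31)
2.25 [228.  265.9  28.2  31.3] (216, 251, 27, 30)
2.3 [228.4 266.3  26.9  31.6] (216, 251, 27, 30)
2.35 [228.2 266.1  27.7  31.2] (216, 251, 27, 30)
2.4 [227.3 265.7  30.1  30.6] (213, 251, 30, 30)
2.45 [227.9 265.5  28.7  31. ] (215, 251, 28, 30)
2.5 [228.3 266.   27.8  31.1] (215, 251, 28, 30)
2.55 [228.6 265.7  27.   31.4] (216, 251, 27, 30)
2.6 [228.1 265.7  28.4  30.8] (215, 251, 28, 30)
2.65 [228.6 265.7  27.1  31. ] (216, 251, 27, 30)
2.7 [228.2 265.6  28.6  30.8] (215, 252, 28, 29)
2.75 [228.3 265.7  27.7  31.1] (215, 251, 28, 30)
2.8 [228.1 265.8  28.5  30.6] (215, 251, 28, 30)
2.85 [228.3 265.9  27.7  31. ] (215, 251, 28, 30)
2.9 [228.4 265.6  27.5  31.3] (216, 251, 27, 30)
2.95 [228.6 266.   27.1  31.1] (216, 251, 27, 30)
```

View pics/seq.png

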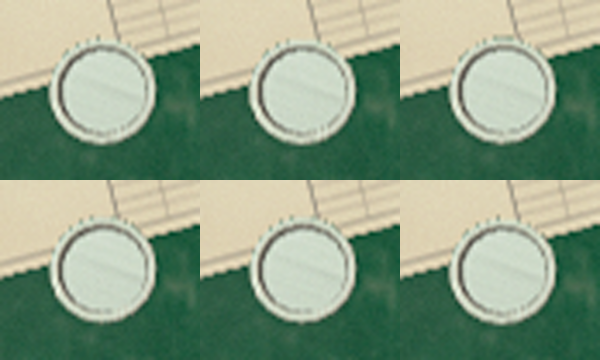

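```bash
python3 - <<'E'
from rig import status, optics
from h import *
f={n:optics.grab_frame(n) for n in("side","top","wrist")}
w=f["wrist"]["image"];s=f["side"]["image"];t=f["top"]["image"]
def c(i,x,y,r,k):return cv2.resize(i[y-r:y+r,x-r:x+r,::-1],None,fx=k,fy=k,interpolation=cv2.INTER_CUBIC)
cv2.imwrite("pics/c5.png",np.hstack([c(s,336,338,40,5),c(w,258,268,40,5)]))
print("t",onz(f["top"],(227.6,266.3),.05)); print(proj(f["side"],onz(f["top"],(227.6,266.3),.05)),proj(f["wrist"],onz(f["top"],(227.6,266.3),.05)))
E
```

```text
t [0.46753905 0.23005381 0.05      ]
[337.28988675 325.78778329] [254.49891744 270.67560277]
```

View pics/c5.png

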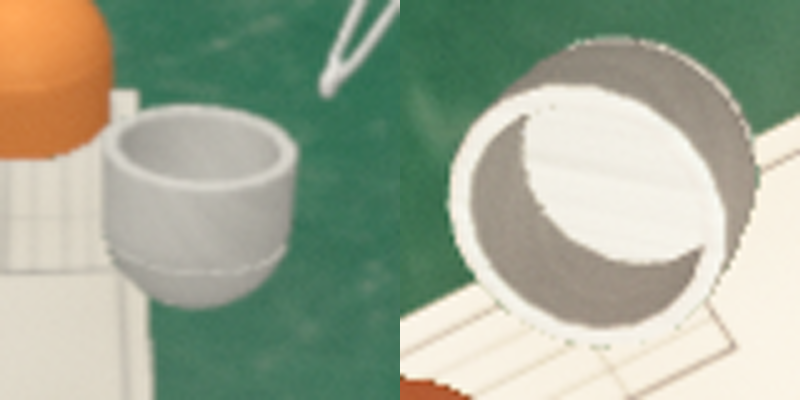

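```bash
python3 -m pendant '[0.0177,0.02,-0.0155,0,0,0,0.085,0.0177,0.02,-0.0155,0,0,0,0.085,0.0177,0.02,-0.0155,0,0,0,0.085,0.0177,0.02,-0.0155,0,0,0,0.085,0,0,0,0,0,0,0.085,0,0,0,0,0,0,0.085,0,0,0,0,0,0,0.085,0,0,0,0,0,0,0.085]'
python3 - <<'E'
from rig import status, optics
from h import *
f=optics.grab_frame("wrist");s=status.sense();print(s["tcp_pos"],s["tool_rot"])
cv2.imwrite("pics/w5.png",f["image"][:,:,::-1]);print(proj(f,(.468,.231,.05)))
E
```

```text
t: 3.77
tcp_pos: [0.4692, 0.2315, 0.1522]
tool_rot: [-1.569, -0.001, -0.239]
contact_force: [0.1, -0.5, -0.4]
grip_width: 0.0853
[0.46915322 0.23156459 0.1522516 ] [-1.56878503e+00 -9.04884072e-04 -2.38392807e-01]
[317.05251896 228.85228409]
```

View pics/w5.png

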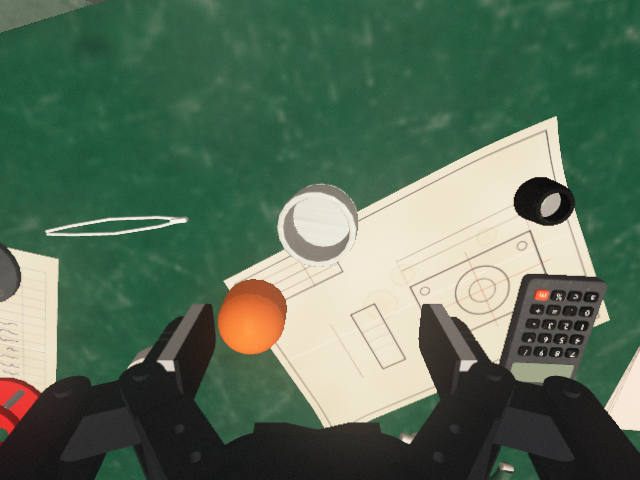

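```bash
python3 -m pendant '[-0.001,0.022,0,0,0,0,0.085,0,0.022,0,0,0,0,0.085,0,0.022,0,0,0,0,0.085,0,0.022,0,0,0,0,0.085,0,0.022,0,0,0,0,0.085,0,0.01,0,0,0,0,0.085,0,0.008,0,0,0,0,0.085,0,0.005,0,0,0,0,0.085,0,0,0,0,0,0,0.085,0,0,0,0,0,0,0.085,0,0,0,0,0,0,0.085]'
python3 - <<'E'
from rig import status, optics
from h import *
f=optics.grab_frame("side");s=status.sense();print(s["tcp_pos"],s["tool_rot"])
cv2.imwrite("pics/s6.png",cv2.resize(f["image"][250:400,240:440,::-1],None,fx=4,fy=4))
f=optics.grab_frame("wrist");cv2.imwrite("pics/w6.png",f["image"][:,:,::-1])
E
```

```text
t: 4.73
tcp_pos: [0.469, 0.2306, 0.0193]
tool_rot: [-1.569, -0.001, -0.241]
contact_force: [0.1, 0.5, 0.1]
grip_width: 0.0851
[0.46896234 0.23055626 0.01930714] [-1.56913137e+00 -1.38225356e-03 -2.40719487e-01]
```

View pics/s6.png

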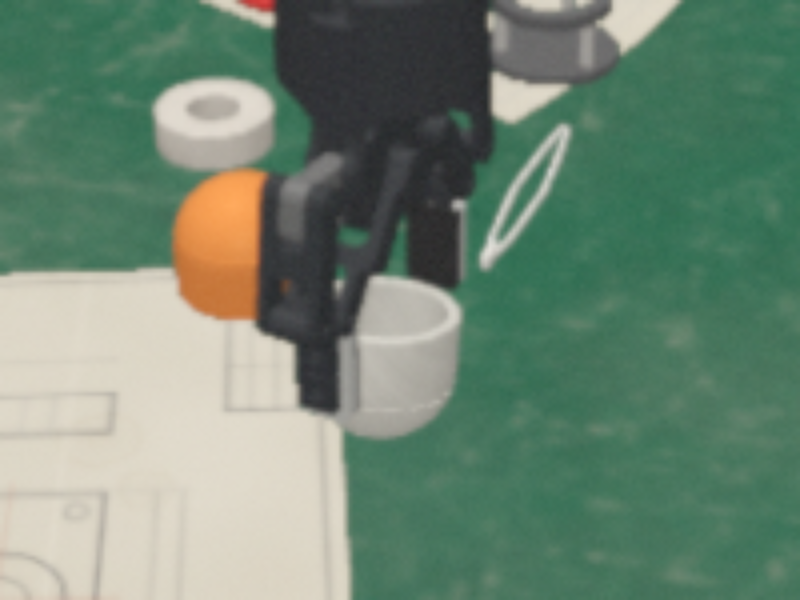

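View pics/w6.png

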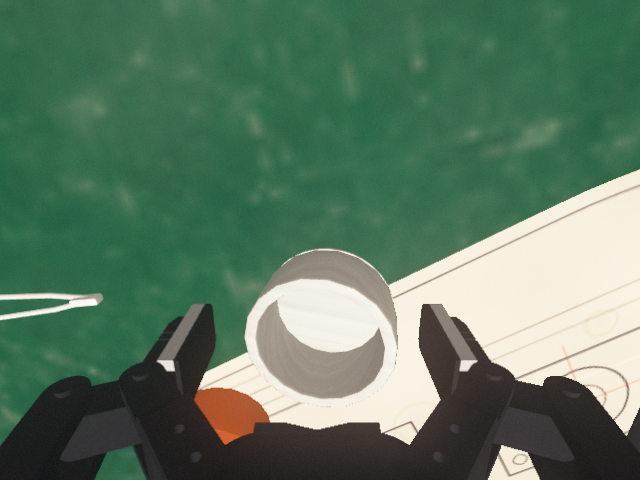

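```bash
python3 - <<'E'
from rig import status, optics
from h import *
f=optics.grab_frame("wrist");s=status.sense();p=s["tcp_pos"]
print(p,proj(f,(p[0],p[1],.05)))
Rm=R.from_euler('xyz',s["tool_rot"]).as_matrix()
q=np.array([np.array([p[0],p[1],.05])+.029*(np.cos(a)*Rm[:,0]+np.sin(a)*Rm[:,2]) for a in np.linspace(0,6.28,60)])
u=np.array([proj(f,x) for x in q]);print(u.min(0),u.max(0))
E
```

```text
[0.46869599 0.23037541 0.01905768] [319.51121911 348.01840594]
[240.4625894  276.81571157] [398.56604982 409.60333243]
```

```bash
python3 -m pendant '[0,0,0.0005,0,0,0,0.07,0,0,0,0,0,0,0.066,0,0,0,0,0,0,0.063,0,0,0,0,0,0,0.061,0,0,0,0,0,0,0.059,0,0,0,0,0,0,0.057,0,0,0,0,0,0,0.054,0,0,0,0,0,0,0.05,0,0,0,0,0,0,0.05]'
python3 - <<'E'
from rig import status, optics
from h import *
f=optics.grab_frame("side");s=status.sense();print(s["tcp_pos"],s["tool_rot"],s["grip_width"],s["contact_force"])
g=optics.grab_frame("wrist")
cv2.imwrite("pics/s7.png",np.hstack([cv2.resize(f["image"][290:390,290:390,::-1],None,fx=4,fy=4),cv2.resize(g["image"][220:480,180:440,::-1],(400,400))]))
E
```

```text
t: 5.63
tcp_pos: [0.4691, 0.231, 0.0194]
tool_rot: [-1.569, -0.001, -0.241]
contact_force: [-0.4, -0.5, 7.8]
grip_width: 0.0584
[0.46904927 0.23102038 0.01940123] [-1.56935826e+00 -8.65388735e-04 -2.40827876e-01] 0.058331317043436914 [-0.63679307 -0.05643247  7.89395227]
```

View pics/s7.png

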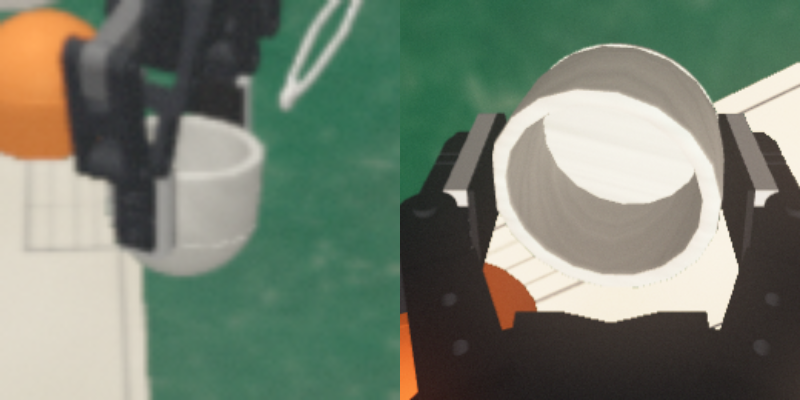

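```bash
python3 -m pendant '[0,-0.004,0,0,0,0,0.05,0,-0.008,0,0,0,0,0.05,0,-0.015,0,0,0,0,0.05,0,-0.02,0,0,0,0,0.05,0,-0.02,0,0,0,0,0.05,0,-0.013,0,0,0,0,0.05,0,0,0,0,0,0,0.05,0,0,0,0,0,0,0.05,0,0,0,0,0,0,0.05]'
python3 - <<'E'
from rig import status, optics
from h import *
f=optics.grab_frame("side");s=status.sense();p=s["tcp_pos"];print(p,s["tool_rot"],s["grip_width"],s["contact_force"])
g=optics.grab_frame("wrist");cv2.imwrite("pics/w8.png",g["image"][:,:,::-1])
pp=proj(f,p).astype(int);print(pp)
Rm=R.from_euler('xyz',s["tool_rot"]).as_matrix()
im=g["image"][:,:,::-1].copy()
for r,dz,col in((.029,.031,(0,0,255)),(.024,.031,(0,0,255)),(.024,.003,(255,0,0))):
    for a in np.linspace(0,6.283,90):
        u=proj(g,p-Rm[:,1]*dz+r*(np.cos(a)*Rm[:,0]+np.sin(a)*Rm[:,2]));cv2.circle(im,tuple(int(round(v)) for v in u),0,col,-1)
x,y=pp
cv2.imwrite("pics/s8.png",np.hstack([cv2.resize(f["image"][y-70:y+50,x-60:x+60,::-1],(400,400)),cv2.resize(im[230:430,220:420],(400,400),interpolation=cv2.INTER_NEAREST)]))
E
```

```text
t: 6.48
tcp_pos: [0.4673, 0.23, 0.0974]
tool_rot: [-1.572, 0.001, -0.241]
contact_force: [-0.1, 0.9, -1.8]
grip_width: 0.0581
[0.46719199 0.22996957 0.09712645] [-1.57263217  0.00180798 -0.24064865] 0.058165395968147494 [ 0.59499257  0.49875178 -2.80992041]
[337 298]
```

View pics/s8.png

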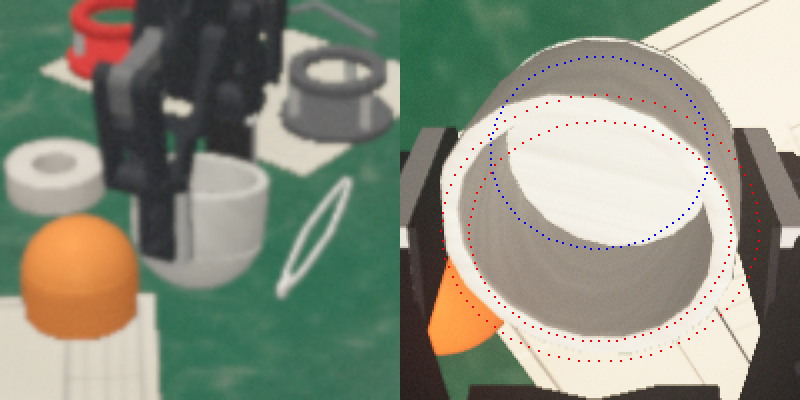

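```bash
python3 - <<'E'
import cv2,numpy as np
w=cv2.imread("pics/w8.png")[265:420,230:400]
w=cv2.resize(w,None,fx=4,fy=4,interpolation=cv2.INTER_CUBIC).astype(float)
w=255*(np.clip(w/255,0,1)**2.2)
for i in range(0,170,20): cv2.line(w,(i*4,0),(i*4,620),(200,120,0),1)
for i in range(0,155,20): cv2.line(w,(0,i*4),(680,i*4),(200,120,0),1)
cv2.imwrite("pics/c8.png",w)
E
```

```text
[ WARN:0@0.122] global loadsave.cpp:1063 imwrite_ Unsupported depth image for selected encoder is fallbacked to CV_8U.
```

View pics/c8.png

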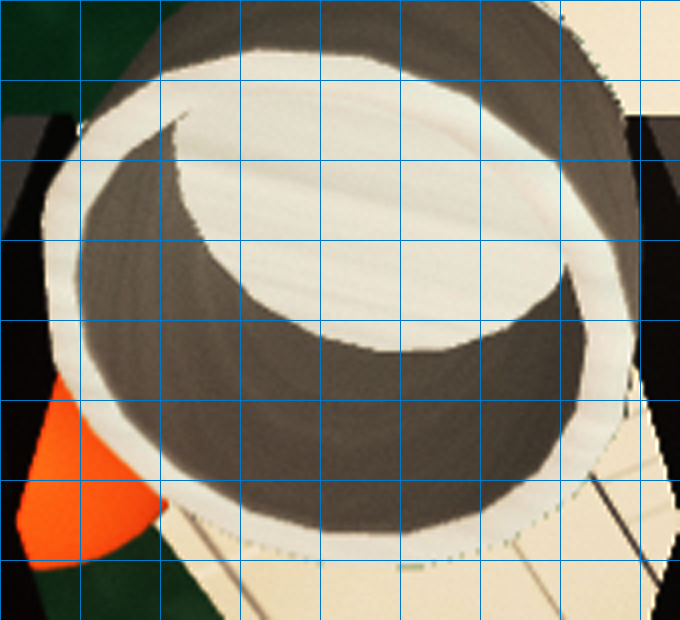

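```bash
cat >> h.py <<'E'
def circle_pose(f,pts,r):
    """closed-form circle pose from its image ellipse -> list of (centre,normal) world"""
    K=np.array(f["K"],float);D=np.array(f["distortion"],float)
    q=cv2.undistortPoints(np.array(pts,float).reshape(-1,1,2),K,D)[:,0]
    x,y=q[:,0],q[:,1]
    (cx,cy),(a,b),th=cv2.fitEllipseDirect((q*1000).astype(np.float32));cx,cy,a,b=[v/1000 for v in(cx,cy,a,b)];t=np.radians(th)
    M=np.array([[np.cos(t),np.sin(t),0],[-np.sin(t),np.cos(t),0],[0,0,1]])@np.array([[1,0,-cx],[0,1,-cy],[0,0,1]])
    C=M.T@np.diag([4/a**2,4/b**2,-1])@M
    d=(q-[cx,cy])@np.array([[np.cos(t),-np.sin(t)],[np.sin(t),np.cos(t)]])
    print("resid px",(np.abs(np.hypot(d[:,0]*2/a,d[:,1]*2/b)-1)*a/2*K[0,0]).round(1).max())
    w,V=np.linalg.eigh(C) # w0<0<w1<=w2
    l3,l2,l1=w[0],w[1],w[2];v3,v2,v1=V[:,0],V[:,1],V[:,2]
    out=[]
    A=R.from_euler('xyz',f["attitude"]).as_matrix()@np.diag([1,-1,-1.])
    for s in(1,-1):
        n=v1*0+ s*np.sqrt((l1-l2)/(l1-l3))*v1+np.sqrt((l2-l3)/(l1-l3))*v3
        # centre: cone polar of plane normal direction
        c=np.linalg.solve(C,n); c/=np.linalg.norm(c)
        if c[2]<0:c=-c
        z0=np.sqrt(-l2**2*0+ -l1*l3)/l2*r*np.sqrt(1) # distance of plane from apex
        c=c*abs((abs(l2)**-1*np.sqrt(-l1*l3)*r)/1/ (n@c)) if False else c
        # plane distance d found from cone: d = r*l2/sqrt(-l1*l3)
        dd=r*l2/np.sqrt(-l1*l3); c=c*dd/abs(n@c)
        if n@c>0:n=-n
        out.append((np.array(f["eye"])+A@c,A@n))
    return out
E
python3 - <<'E'
from rig import status, optics
from h import *
f=optics.grab_frame("wrist");s=status.sense()
# self test
P=np.array([.46,.24,.13]);n=R.from_euler('x',6,degrees=True).as_matrix()@[0,0,1];B=R.align_vectors([n],[[0,0,1]])[0].as_matrix()
T=[proj(f,P+B@[.029*np.cos(a),.029*np.sin(a),0]) for a in np.linspace(0,6,30)]
for c,m in circle_pose(f,T,.029):print("test",c,m,P,n)
z=np.array([(42,215),(50,180),(90,120),(165,73),(260,49),(365,56),(470,95),(560,160),(612,245),(636,335),(625,415),(590,475),(510,540),(410,567),(320,562),(165,500),(90,430),(55,365),(46,300)],float)
Rm=R.from_euler('xyz',s["tool_rot"]).as_matrix()
for c,m in circle_pose(f,z/4+[230,265]-[.375,.375],.029):
    print(c,m,"tool: off",Rm.T@(c-s["tcp_pos"]),"normal",Rm.T@m)
E
```

```text
resid px 0.1
test [0.46001443 0.24000725 0.12996694] [-0.00121766 -0.10154545  0.99483016] [0.46 0.24 0.13] [ 0.         -0.10452846  0.9945219 ]
test [0.45533976 0.24161316 0.12681553] [-0.89702978  0.2061975   0.39092219] [0.46 0.24 0.13] [ 0.         -0.10452846  0.9945219 ]
resid px 2.0
[0.46806592 0.22628969 0.12414461] [-0.04178793 -0.18955589  0.98098029] tool: off [ 0.00152472 -0.02702153 -0.00352669] normal [ 0.00295866 -0.98062684 -0.19586281]
[0.46432956 0.22914191 0.1210484 ] [-0.848884    0.42655576  0.31216364] tool: off [-0.00277861 -0.0239216  -0.00164154] normal [-0.92660947 -0.31100619  0.21135287]
```

The cup is held, but it tilts about 11° in the jaw plane, leaning toward tool -z, because it had come to rest off level. I'll carry it over to the stand and turn the tool about its x axis to level it.

```bash
python3 -m pendant '[0.002,0,-0.01,0,0,0,0.05,0.004,0,-0.02,0,0,0,0.05,0.0045,0,-0.027,0,0,0,0.05,0.005,0,-0.03,0,0,0,0.05,0.0055,0,-0.03,0,0,0,0.05,0.0055,0,-0.03,0,0,0,0.05,0.0055,0,-0.03,0,0,0,0.05,0.0055,0,-0.03,0,0,0,0.05,0.005,0,-0.03,0,0,0,0.05,0.005,0,-0.027,0,0,0,0.05,0.004,0,-0.02,0,0,0,0.05,0.002,0,-0.01,0,0,0,0.05]'
python3 -m pendant '[0,0,0,-4,0,0,0.05,0,0,0,-4,0,0,0.05,0,0,0,-3.3,0,0,0.05,0,0,0,0,0,0,0.05,0,0,0,0,0,0,0.05,0,0,0,0,0,0,0.05]'
python3 - <<'E'
from rig import status, optics
from h import *
import pickle
s=status.sense();p=s["tcp_pos"];print(p,s["tool_rot"],s["grip_width"],s["contact_force"],s["joint_positions"])
f={n:optics.grab_frame(n) for n in("side","top","wrist")};f["s"]=s
pickle.dump(f,open("f9.pkl","wb"))
for n in("side","top","wrist"):
    cv2.imwrite(f"pics/9{n}.png",f[n]["image"][:,:,::-1])
E
```

```text
t: 7.63
tcp_pos: [0.4487, -0.0719, 0.098]
tool_rot: [-1.572, 0.001, -0.246]
contact_force: [0.6, 0.3, -2.4]
grip_width: 0.0584
t: 8.13
tcp_pos: [0.4495, -0.0686, 0.0981]
tool_rot: [-1.767, 0.001, -0.242]
contact_force: [0.0, -0.5, -2.2]
grip_width: 0.0581
[ 0.44946523 -0.0685512   0.0981065 ] [-1.76736000e+00  8.12908673e-04 -2.41883130e-01] 0.058110952757048175 [ 0.03855016 -0.4600685  -2.21586362] [-0.51865947  0.26890183  0.50247707  2.12080243  0.08181525  0.83909852
  1.24460235]
```

View pics/9wrist.png

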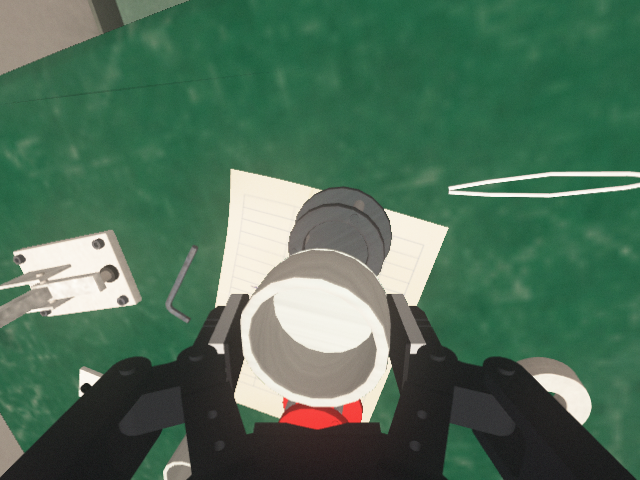

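View pics/9side.png

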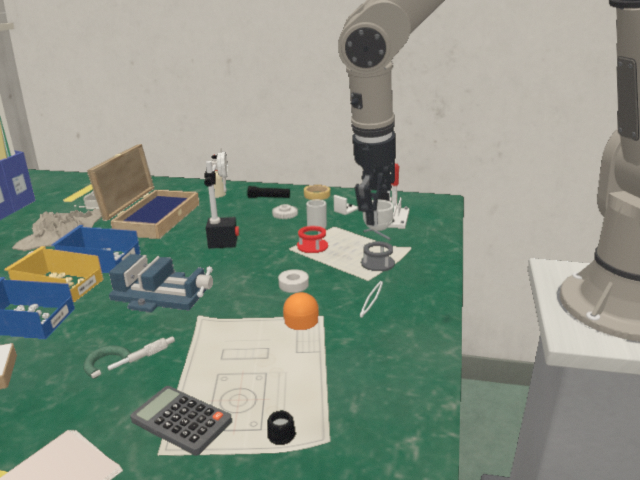

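View pics/9top.png

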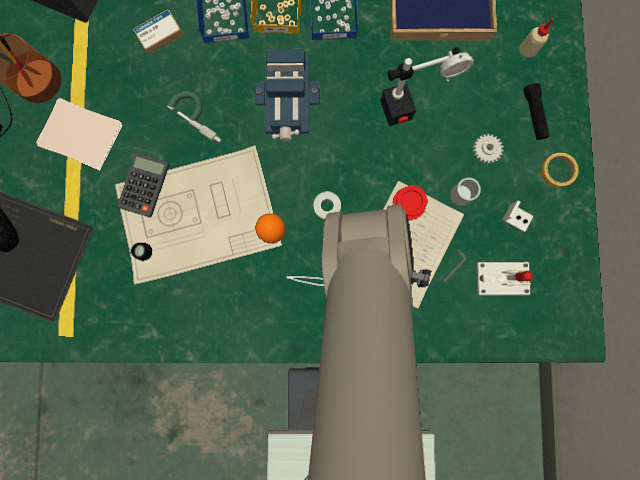

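```bash
python3 - <<'E'
import cv2,numpy as np
w=cv2.imread("pics/9wrist.png")
def crop(x0,y0,x1,y1,k,out,g=1.0):
    c=cv2.resize(w[y0:y1,x0:x1],None,fx=k,fy=k,interpolation=cv2.INTER_CUBIC)
    c=(255*(c/255.)**g).astype(np.uint8)
    for i in range(0,x1-x0,20): cv2.line(c,(i*k,0),(i*k,9999),(200,120,0),1)
    for i in range(0,y1-y0,20): cv2.line(c,(0,i*k),(9999,i*k),(200,120,0),1)
    cv2.imwrite(out,c)
crop(230,240,400,410,3,"pics/9a.png",2.2)
crop(280,180,400,270,6,"pics/9b.png",.6)
w=cv2.imread("pics/9side.png");crop(340,190,420,280,6,"pics/9c.png",1)
E
```

```text
(no output)
```

View pics/9a.png

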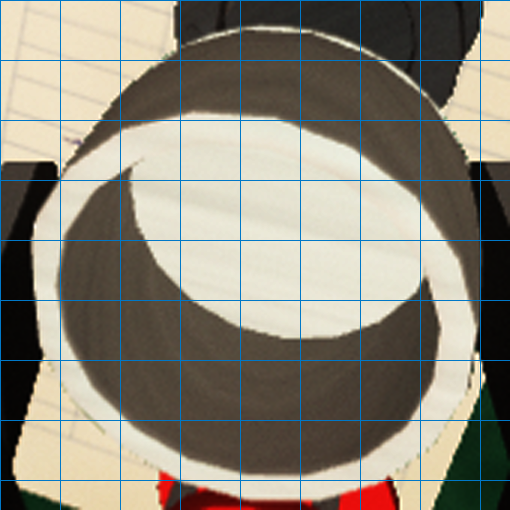

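View pics/9b.png

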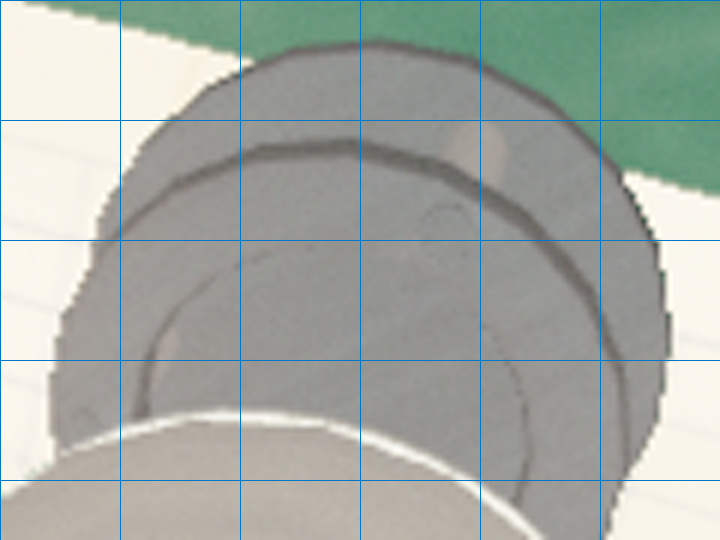

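View pics/9c.png

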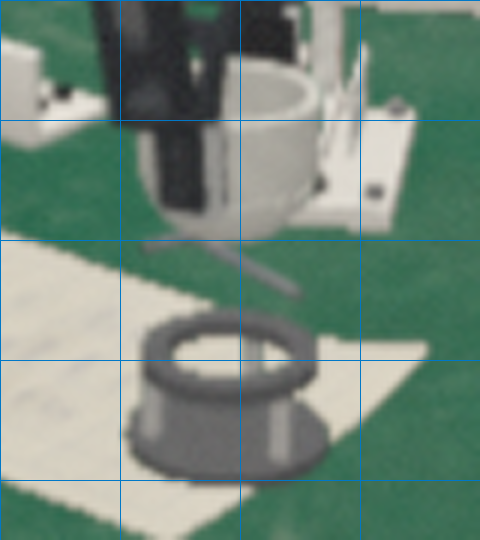

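```bash
python3 - <<'E'
from h import *
import pickle
F=pickle.load(open("f9.pkl","rb"));f=F["wrist"];s=F["s"];p=s["tcp_pos"]
Rm=R.from_euler('xyz',s["tool_rot"]).as_matrix()
z=np.array([(33,240),(40,205),(75,165),(130,130),(195,112),(275,117),(350,148),(415,195),(460,260),(476,325),(470,385),(390,478),(330,497),(245,498),(170,475),(100,425),(60,385),(42,345),(35,290)],float)
c,m=circle_pose(f,z/3+[230,240]-.33,.029)[0]
print("rim",c,"n",m,"tool",Rm.T@(c-p),Rm.T@m); B=c-.021*m;print("sphere c",B, "bottom", B[2]-.029)
zr=np.array([(115,240),(180,188),(255,158),(350,153),(440,178),(520,225),(590,310),(625,390),(627,460),(60,320),(50,380),(55,440)],float)/6+[280,180]-.4
for c,m in circle_pose(f,zr,.03):print("ring",c,m)
# planar method: rays onto z=.036 and circle fit
P=np.array([onz(f,u,.036)[:2] for u in zr]);
A=np.c_[2*P,np.ones(len(P))];x=np.linalg.lstsq(A,(P**2).sum(1),rcond=None)[0];print("ring plane fit",x[:2],"r",np.sqrt(x[2]+x[0]**2+x[1]**2))
S=F["side"]
# side: ring upper-face hole and outer; (6x, origin 340,190)
for nm,zz in(("ring out",[(142,345),(317,345)]),("ring hole",[(172,355),(293,355)])):
    a=onz(S,np.array(zz[0])/6+[340,190]-.4,.036);b=onz(S,np.array(zz[1])/6+[340,190]-.4,.036);print(nm,(a+b)/2,np.linalg.norm(a-b))
# cup in side: silhouette left 138, right 320 (at widest), bottom 241
e,d=ray(S,np.array([(138+320)/2,140])/6+[340,190]-.4)
print("side ray at dist of sphere",e+d*((p[1]-e[1])/d[1]), "proj sphere c",(proj(S,B)-[340,190]+.4)*6)
E
```

```text
resid px 1.7
rim [ 0.45205691 -0.06753403  0.12501134] n [ 0.00121801 -0.01288467  0.99991625] tool [ 0.00225072 -0.02670267 -0.00367751] [ 0.00345599 -0.97827828 -0.20726714]
sphere c [ 0.45203134 -0.06726345  0.1040131 ] bottom 0.07501310271416449
resid px 0.5
ring [ 0.44992716 -0.07198069  0.03254189] [ 0.04179753 -0.02489939  0.99881579]
ring [ 0.44748586 -0.07040732  0.03128993] [-0.63751696  0.41290546  0.65044692]
ring plane fit [ 0.44891285 -0.07126228] r 0.029449959931958078
ring out [ 0.45054578 -0.07064027  0.036     ] 0.057055926097943126
ring hole [ 0.44853768 -0.06354042  0.036     ] 0.03920498208209808
side ray at dist of sphere [ 0.45228552 -0.0685512   0.109063  ] proj sphere c [228.81623802 156.33861743]
```

```bash
python3 -m pendant '[-0.0003,0.004,0.0004,0,0,0,0.05,-0.0003,0.008,0.0004,-0.3,0,0,0.05,-0.0003,0.01,0.0004,0,0,0,0.05,-0.0003,0.008,0.0004,0,0,0,0.05,-0.0003,0.005,0.0005,0,0,0,0.05,0,0,0,0,0,0,0.05,0,0,0,0,0,0,0.05,0,0,0,0,0,0,0.05]'
python3 - <<'E'
from rig import status, optics
from h import *
import pickle
f={n:optics.grab_frame(n) for n in("side","wrist")};s=f["s"]=status.sense();print(s["t"],s["tcp_pos"],s["tool_rot"])
pickle.dump(f,open("f10.pkl","wb"))
def crop(w,x0,y0,x1,y1,k,out,g=1.0):
    c=cv2.resize(w[y0:y1,x0:x1,::-1],None,fx=k,fy=k,interpolation=cv2.INTER_CUBIC)
    c=(255*(c/255.)**g).astype(np.uint8)
    for i in range(0,x1-x0,20): cv2.line(c,(i*k,0),(i*k,9999),(200,120,0),1)
    for i in range(0,y1-y0,20): cv2.line(c,(0,i*k),(9999,i*k),(200,120,0),1)
    cv2.imwrite(out,c)
crop(f["wrist"]["image"],230,180,400,410,3,"pics/10a.png",1)
crop(f["side"]["image"],340,200,420,280,7,"pics/10c.png",1)
E
```

```text
t: 8.95
tcp_pos: [0.4478, -0.0721, 0.0637]
tool_rot: [-1.773, -0.0, -0.241]
contact_force: [-0.3, 0.0, -2.2]
grip_width: 0.0585
9.05 [ 0.44802325 -0.07204961  0.06391693] [-1.77272192e+00 -9.46485940e-04 -2.40570294e-01]
```

View pics/10a.png

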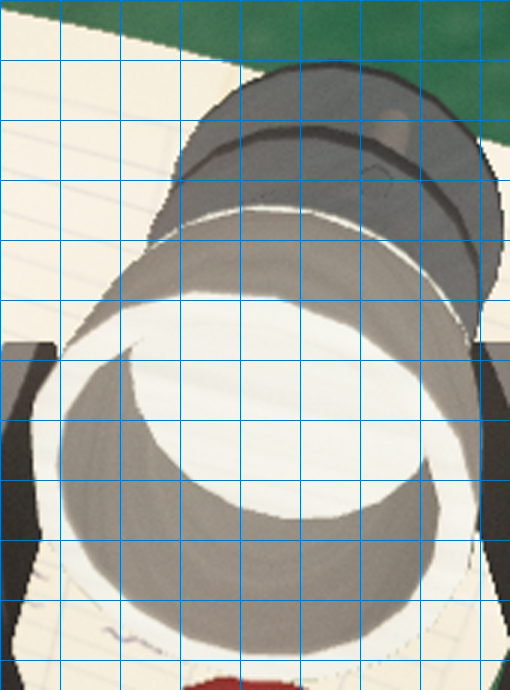

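View pics/10c.png

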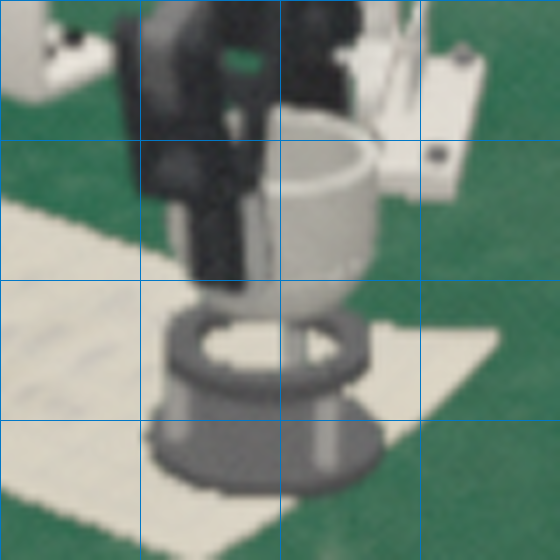

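```bash
python3 - <<'E'
from h import *
import pickle
from scipy.optimize import least_squares
F=pickle.load(open("f10.pkl","rb"));f=F["wrist"];s=F["s"];p=s["tcp_pos"];S=F["side"]
z=np.array([(33,390),(75,342),(130,305),(195,291),(275,297),(350,328),(415,373),(460,440),(477,505),(470,565),(390,655),(330,675),(245,680),(170,653),(100,605),(60,560),(42,530),(35,465)],float)/3+[230,180]-.33
c,m=circle_pose(f,z,.029)[0];B=c-.021*m;print("rim",c,m,"sphere",B)
zr=np.array([(150,240),(182,188),(230,150),(300,137),(360,150),(420,182),(460,227),(478,270),(481,310)],float)/3+[230,180]-.33
for h in(.0325,.036):
    P=np.array([onz(f,u,h)[:2] for u in zr]); q=least_squares(lambda q:np.hypot(*(P-q).T)-.03,P.mean(0)).x;print(h,"ring",q,(np.hypot(*(P-q).T)-.03).round(4))
for P in((.449,-.0713,.036),(.449,-.0713,.075)):print("side",(proj(S,P)-[340,200]+.4)*7)
print("side sphere",(proj(S,B)-[340,200]+.4)*7)
for dx in(.002,):print((proj(S,(.449+dx,-.0713,.075))-[340,200]+.4)*7,(proj(S,(.449,-.0713+dx,.075))-[340,200]+.4)*7)
E
```

```text
resid px 2.2
rim [ 0.44599281 -0.06813534  0.08770382] [-0.83232079  0.49554033  0.24835839] sphere [ 0.46347154 -0.07854169  0.08248829]
0.0325 ring [ 0.45096422 -0.07199604] [ 0.     -0.0003  0.0003  0.0002 -0.0003 -0.      0.0001  0.0001 -0.0001]
0.036 ring [ 0.45008895 -0.07136616] [-0.0005 -0.0005  0.0003  0.0003 -0.0001  0.      0.     -0.0001 -0.0005]
side [273.55310764 331.95954929]
side [277.30895876 204.81025864]
side sphere [229.82710112 165.4318133 ]
[270.10197085 204.22940658] [276.28505271 207.74172097]
```

```bash
python3 - <<'E'
from h import *
import pickle
F=pickle.load(open("f10.pkl","rb"));f=F["wrist"]
z=np.array([(33,390),(75,342),(130,305),(195,291),(275,297),(350,328),(415,373),(460,440),(477,505),(470,565),(390,655),(330,675),(245,680),(170,653),(100,605),(60,560),(42,530),(35,465)],float)/3+[230,180]-.33
c,m=max(circle_pose(f,z,.029),key=lambda v:v[1][2]);B=c-.021*m;print("rim",c,m,"sphere",B)
E
```

```text
resid px 2.2
rim [ 0.44985122 -0.07047619  0.09115447] [ 0.00799223 -0.01426755  0.99986627] sphere [ 0.44968338 -0.07017658  0.07015728]
```

```bash
python3 -m pendant '[0.0005,0.005,0.0004,-0.5,0,0,0.05,0.0006,0.003,0.0004,0,0,0,0.05,0,0.002,0,0,0,0,0.05,0,0,0,0,0,0,0.05,0,0,0,0,0,0,0.05,0,0,0,0,0,0,0.05]'; python3 -m pendant '[0,0.001,0.0002,0,0,0,0.05,0,0.001,0.0002,0,0,0,0.05,0,0,0,0,0,0,0.05,0,0,0,0,0,0,0.05]'; python3 -m pendant '[0,0.001,0.0002,0,0,0,0.05,0,0,0,0,0,0,0.05,0,0,0,0,0,0,0.05]'; python3 -m pendant '[0,0.001,0.0002,0,0,0,0.05,0,0,0,0,0,0,0.05,0,0,0,0,0,0,0.05]'
```

```text
t: 9.55
tcp_pos: [0.4483, -0.0737, 0.0536]
tool_rot: [-1.782, -0.0, -0.241]
contact_force: [0.0, 0.2, -2.6]
grip_width: 0.0581
t: 9.88
tcp_pos: [0.4482, -0.0737, 0.0515]
tool_rot: [-1.782, 0.0, -0.241]
contact_force: [-0.3, -0.2, -2.1]
grip_width: 0.0581
t: 10.13
tcp_pos: [0.4482, -0.0737, 0.0505]
tool_rot: [-1.782, 0.0, -0.241]
contact_force: [0.1, -0.3, -1.8]
grip_width: 0.0582
t: 10.38
tcp_pos: [0.4482, -0.0737, 0.0495]
tool_rot: [-1.782, 0.0, -0.241]
contact_force: [1.2, 0.7, -1.7]
grip_width: 0.0582
```

```bash
python3 -m pendant '[0,0.0005,0.0001,0,0,0,0.05,0,0,0,0,0,0,0.05,0,0,0,0,0,0,0.05]'; python3 -m pendant '[0,0.0005,0.0001,0,0,0,0.05,0,0,0,0,0,0,0.05,0,0,0,0,0,0,0.05]'; python3 -m pendant '[0,0.0005,0.0001,0,0,0,0.05,0,0,0,0,0,0,0.05,0,0,0,0,0,0,0.05]'
python3 - <<'E'
from rig import status, optics
from h import *
import pickle
f={n:optics.grab_frame(n) for n in("side","wrist")};s=f["s"]=status.sense();print(s["t"],s["tcp_pos"],s["contact_force"],s["ft_torque"])
pickle.dump(f,open("f11.pkl","wb"))
def crop(w,x0,y0,x1,y1,k):
    c=cv2.resize(w[y0:y1,x0:x1,::-1],None,fx=k,fy=k,interpolation=cv2.INTER_CUBIC)
    for i in range(0,x1-x0,20): cv2.line(c,(i*k,0),(i*k,9999),(200,120,0),1)
    for i in range(0,y1-y0,20): cv2.line(c,(0,i*k),(9999,i*k),(200,120,0),1)
    return c
cv2.imwrite("pics/11.png",np.hstack([crop(f["side"]["image"],350,200,410,280,6),crop(f["wrist"]["image"],240,190,380,350,3)]))
E
```

```text
t: 10.63
tcp_pos: [0.4482, -0.0737, 0.049]
tool_rot: [-1.782, 0.0, -0.241]
contact_force: [0.8, 0.6, -0.9]
grip_width: 0.0584
t: 10.88
tcp_pos: [0.4483, -0.0737, 0.0485]
tool_rot: [-1.782, -0.0, -0.241]
contact_force: [0.0, 0.3, -2.6]
grip_width: 0.0582
t: 11.13
tcp_pos: [0.4484, -0.0738, 0.0481]
tool_rot: [-1.782, -0.0, -0.241]
contact_force: [0.3, -1.2, -0.6]
grip_width: 0.0582
11.2333 [ 0.44844625 -0.0737618   0.04809975] [ 0.96895509 -0.99797795 -0.80200928] [ 0.22289391 -0.14590562  0.03873803]
```

View pics/11.png

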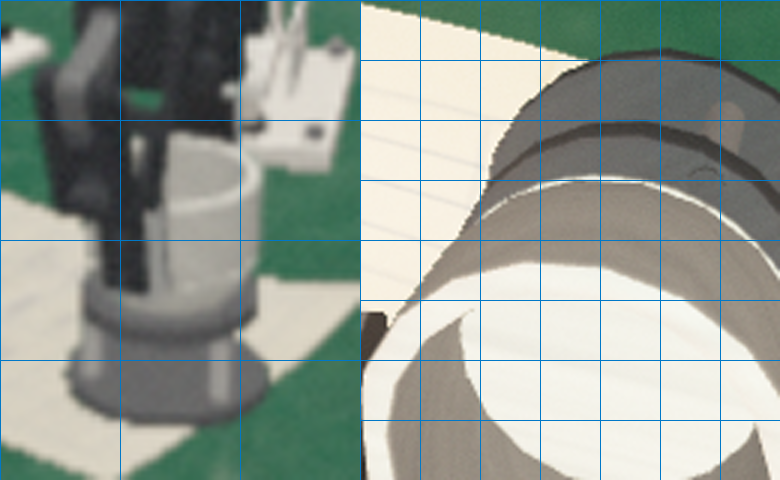

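```bash
python3 -m pendant '[0.0006,0,0,0,0,0,0.05,0,0,0,0,0,0,0.05,0,0,0,0,0,0,0.05]'; python3 -m pendant '[0.0003,0.0005,0,0,0,0,0.05,0,0,0,0,0,0,0.05,0,0,0,0,0,0,0.05]';  python3 -m pendant '[0,0.0005,0,0,0,0,0.05,0,0,0,0,0,0,0.05,0,0,0,0,0,0,0.05]'
```

```text
t: 11.48
tcp_pos: [0.4486, -0.0739, 0.048]
tool_rot: [-1.782, 0.0, -0.241]
contact_force: [-0.4, -0.1, -0.5]
grip_width: 0.0584
t: 11.73
tcp_pos: [0.4488, -0.074, 0.0477]
tool_rot: [-1.782, 0.001, -0.241]
contact_force: [-2.5, 0.6, 4.8]
grip_width: 0.0584
t: 11.98
tcp_pos: [0.4488, -0.074, 0.0476]
tool_rot: [-1.782, 0.001, -0.241]
contact_force: [-4.1, 1.7, 10.2]
grip_width: 0.0584
```

```bash
python3 -m pendant '[-0.0003,-0.0004,0,0,0,0,0.05,0,0,0,0,0,0,0.05,0,0,0,0,0,0,0.05]'
python3 - <<'E'
from rig import status, optics
from h import *
import pickle
f={n:optics.grab_frame(n) for n in("side","wrist")};s=f["s"]=status.sense();print(s["t"],s["tcp_pos"],s["contact_force"])
pickle.dump(f,open("f12.pkl","wb"))
def crop(w,x0,y0,x1,y1,k):
    c=cv2.resize(w[y0:y1,x0:x1,::-1],None,fx=k,fy=k,interpolation=cv2.INTER_CUBIC)
    for i in range(0,x1-x0,20): cv2.line(c,(i*k,0),(i*k,9999),(200,120,0),1)
    for i in range(0,y1-y0,20): cv2.line(c,(0,i*k),(9999,i*k),(200,120,0),1)
    return c
cv2.imwrite("pics/12.png",crop(f["side"]["image"],350,200,410,280,6))
cv2.imwrite("pics/12b.png",crop(f["wrist"]["image"],230,230,400,410,3))
E
```

```text
t: 12.23
tcp_pos: [0.4487, -0.074, 0.0477]
tool_rot: [-1.782, 0.0, -0.241]
contact_force: [-2.1, 1.0, 4.9]
grip_width: 0.0582
12.3333 [ 0.44874201 -0.07395768  0.04766813] [-1.55756571  1.61910173  6.92402837]
```

View pics/12.png

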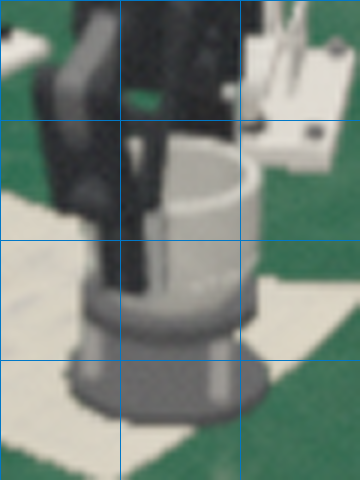

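View pics/12b.png

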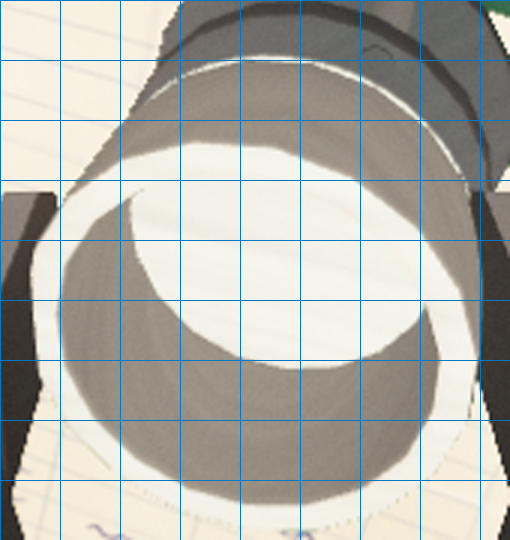

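```bash
python3 -m pendant '[0,0,0,0,0,0,0.0575,0,0,0,0,0,0,0.0585,0,0,0,0,0,0,0.059,0,0,0,0,0,0,0.0595,0,0,0,0,0,0,0.06,0,0,0,0,0,0,0.061,0,0,0,0,0,0,0.062,0,0,0,0,0,0,0.063]'
python3 - <<'E'
from rig import status, optics
from h import *
f={n:optics.grab_frame(n) for n in("side","wrist")};s=status.sense();print(s["t"],s["tcp_pos"],s["contact_force"],s["grip_width"])
cv2.imwrite("pics/13.png",np.hstack([cv2.resize(f["side"]["image"][200:280,340:420,::-1],(400,400)),cv2.resize(f["wrist"]["image"][220:400,230:410,::-1],(400,400))]))
E
```

```text
t: 13.0
tcp_pos: [0.4492, -0.074, 0.0473]
tool_rot: [-1.782, -0.001, -0.241]
contact_force: [0.1, 0.1, 1.4]
grip_width: 0.0629
13.1 [ 0.44926505 -0.07390771  0.04742335] [-0.32864251  0.63248013  0.33930115] 0.06307426126145022
```

View pics/13.png

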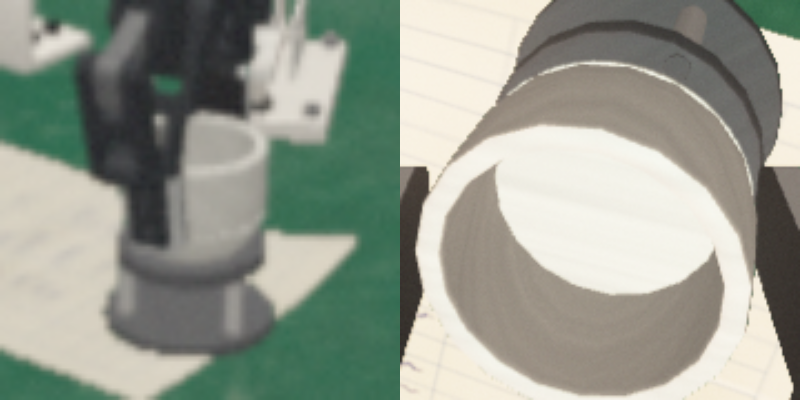

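```bash
python3 -m pendant '[0,0,0,0,0,0,0.066,0,0,0,0,0,0,0.072,0,0,0,0,0,0,0.079,0,0,0,0,0,0,0.085,0,0,0,0,0,0,0.085,0,0,0,0,0,0,0.085]'
python3 - <<'E'
from rig import status, optics
from h import *
import pickle
f={n:optics.grab_frame(n) for n in("side","wrist")};s=f["s"]=status.sense();print(s["t"],s["tcp_pos"],s["tool_rot"],s["contact_force"],s["grip_width"])
pickle.dump(f,open("f14.pkl","wb"))
cv2.imwrite("pics/14.png",np.hstack([cv2.resize(f["side"]["image"][200:280,340:420,::-1],(400,400)),cv2.resize(f["wrist"]["image"][220:400,230:410,::-1],(400,400))]))
E
```

```text
t: 13.6
tcp_pos: [0.4489, -0.074, 0.0474]
tool_rot: [-1.782, -0.0, -0.241]
contact_force: [0.6, -0.7, 0.2]
grip_width: 0.0854
13.7 [ 0.44885248 -0.0739662   0.04742017] [-1.78184475e+00 -7.41204223e-05 -2.40724820e-01] [-0.09432404  0.51193751  0.28810388] 0.08523367008584806
```

View pics/14.png

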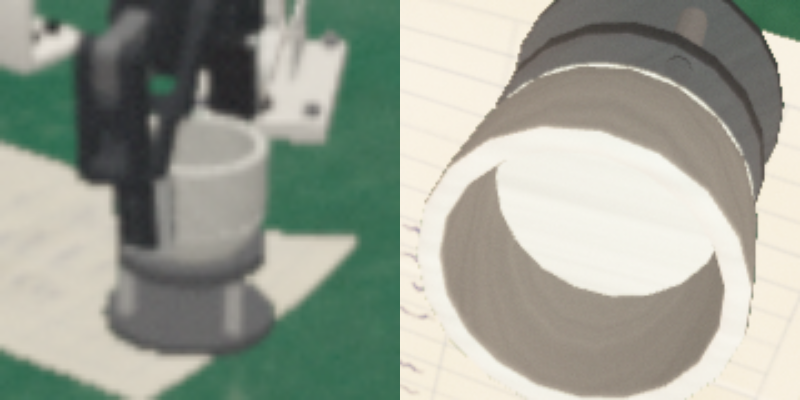

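```bash
python3 -m pendant '[0,-0.006,0,0,0,0,0.085,0,-0.012,0,0,0,0,0.085,0,-0.02,0,0,0,0,0.085,0,-0.025,0,0,0,0,0.085,0,-0.025,0,0,0,0,0.085,0,-0.02,0,4,0,0,0.085,0,0,0,4.1,0,0,0.085,0,0,0,4,0,0,0.085,0,0,0,0,0,0,0.085,0,0,0,0,0,0,0.085,0,0,0,0,0,0,0.085]'
python3 - <<'E'
from rig import status, optics
from h import *
import pickle
f={n:optics.grab_frame(n) for n in("side","wrist","top")};s=f["s"]=status.sense();print(s["t"],s["tcp_pos"],s["tool_rot"],s["contact_force"])
pickle.dump(f,open("f15.pkl","wb"))
cv2.imwrite("pics/15w.png",f["wrist"]["image"][:,:,::-1])
c=cv2.resize(f["side"]["image"][200:280,340:420,::-1],(560,560),interpolation=cv2.INTER_CUBIC);cv2.imwrite("pics/15s.png",c)
E
```

```text
t: 14.62
tcp_pos: [0.4541, -0.0514, 0.1529]
tool_rot: [-1.572, 0.001, -0.24]
contact_force: [0.1, 0.3, -0.3]
grip_width: 0.0848
14.7667 [ 0.45423286 -0.05097392  0.15265959] [-1.57172916e+00  8.46234442e-04 -2.38542967e-01] [0.35610725 0.08116874 0.21317507]
```

View pics/15w.png

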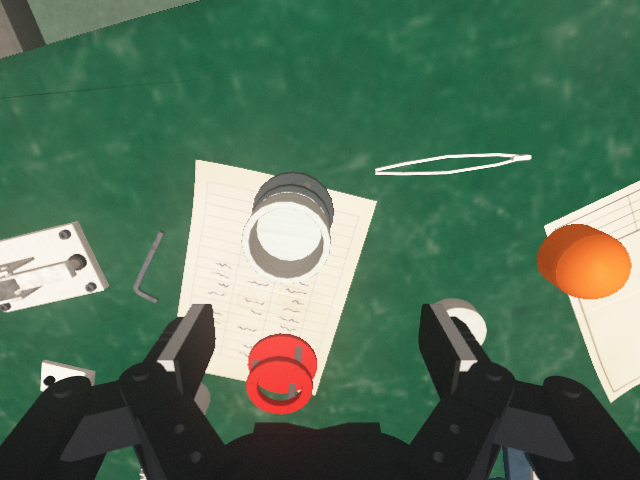

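View pics/15s.png

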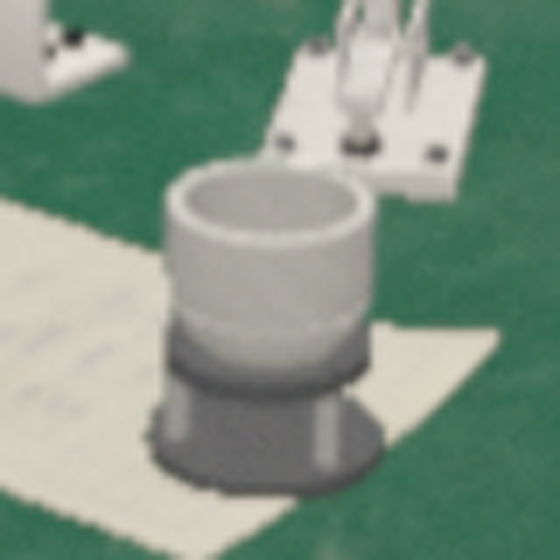

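```bash
python3 - <<'E'
import cv2,numpy as np
w=cv2.imread("pics/15w.png")[160:290,230:345];k=5
c=cv2.resize(w,None,fx=k,fy=k,interpolation=cv2.INTER_CUBIC);c=(255*(c/255.)**1.8).astype(np.uint8)
for i in range(0,130,20): cv2.line(c,(i*k,0),(i*k,999),(200,120,0),1);cv2.line(c,(0,i*k),(999,i*k),(200,120,0),1)
cv2.imwrite("pics/15c.png",c[:600])
E
```

```text
(no output)
```

View pics/15c.png

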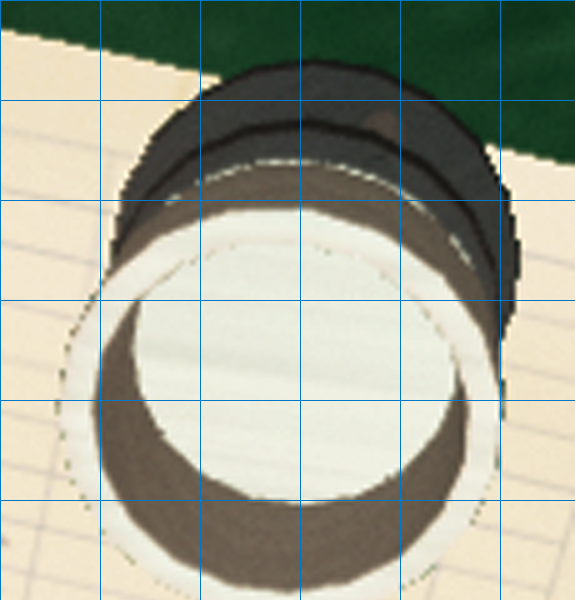

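```bash
python3 - <<'E'
from h import *
import pickle
F=pickle.load(open("f15.pkl","rb"));f=F["wrist"]
def bb(c,n,r):
    B=R.align_vectors([n],[[0,0,1]])[0].as_matrix()
    u=(np.array([proj(f,c+B@[r*np.cos(a),r*np.sin(a),0]) for a in np.linspace(0,6.283,120)])-[230,160]+.4)*5
    return np.r_[u.min(0),u.max(0)].round(0)
z=np.array([(93,410),(100,460),(130,515),(175,560),(230,583),(290,590),(350,575),(410,535),(450,480),(468,430),(466,385),(455,360),(100,370),(135,300),(165,273)],float)/5+[230,160]-.4
for c,m in circle_pose(f,z,.024):print("inner rim",c,m)
n=np.array([0,0,1.])
for h in(.078,.075):
    c=onz(f,np.array([281,415])/5+[230,160]-.4,h)
    print(h,c,"rim in",bb(c,n,.024),"out",bb(c,n,.029),"floor",bb(c-.028*n,n,.024))
E
```

```text
resid px 0.6
inner rim [ 0.44907266 -0.07161611  0.07573433] [-0.03690937  0.10979414  0.99326882]
inner rim [ 0.44780623 -0.07138456  0.07525327] [-0.58086236  0.20925266  0.7866462 ]
0.078 [ 0.44806368 -0.07123441  0.078     ] rim in [ 93. 234. 468. 584.] out [ 54. 194. 508. 618.] floor [129. 180. 465. 500.]
0.075 [ 0.44911172 -0.07177468  0.075     ] rim in [ 96. 236. 466. 582.] out [ 57. 197. 504. 616.] floor [130. 183. 463. 499.]
```

```bash
python3 -m pendant '[0,-0.02,0.01,0,0,0,0.085,0,-0.02,0.02,0,0,0,0.085,0,-0.01,0.03,0,0,0,0.085,0,0,0.03,0,0,0,0.085,0,0,0.03,0,0,0,0.085,0,0,0.03,0,0,0,0.085,0,0,0.03,0,0,0,0.085,0,0,0.03,0,0,0,0.085,0,0,0.03,0,0,0,0.085,0,0,0.02,0,0,0,0.085,0,0,0.01,0,0,0,0.085,0,0,0,0,0,0,0.085]'
python3 - <<'E'
from rig import status, optics
from h import *
f={n:optics.grab_frame(n) for n in("side","top")};s=status.sense();print(s["t"],s["tcp_pos"])
T=f["top"]
cv2.imwrite("pics/16.png",np.hstack([cv2.resize(T["image"][246:306,356:416,::-1],(500,500),interpolation=cv2.INTER_CUBIC),cv2.resize(f["side"]["image"][215:275,350:410,::-1],(300,500),interpolation=cv2.INTER_CUBIC)*0+0]))
def bb(c,r):
    u=(np.array([proj(T,np.array(c)+[r*np.cos(a),r*np.sin(a),0]) for a in np.linspace(0,6.283,120)])-[356,246]+.45)*500/60
    return np.r_[u.min(0),u.max(0)].round(0)
for nm,h,r in(("rim out",.078,.029),("rim in",.078,.024),("floor",.05,.024),("ring",.036,.03),("base",0.004,.034)):print(nm,bb((.449,-.0715,h),r))
cv2.imwrite("pics/16t.png",T["image"][:,:,::-1])
E
```

```text
t: 15.77
tcp_pos: [0.5181, 0.2135, 0.2023]
tool_rot: [-1.571, 0.001, -0.235]
contact_force: [-0.3, -0.4, 0.6]
grip_width: 0.085
15.8667 [0.518235   0.20914925 0.20259636]
rim out [154. 113. 421. 380.]
rim in [177. 135. 398. 356.]
floor [165. 144. 379. 358.]
ring [133. 122. 397. 385.]
base [105. 114. 394. 403.]
```

View pics/16.png

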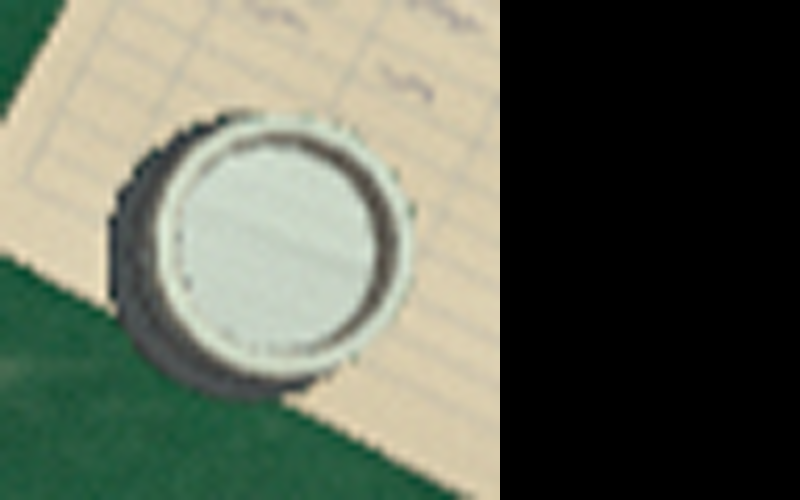

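View pics/16t.png

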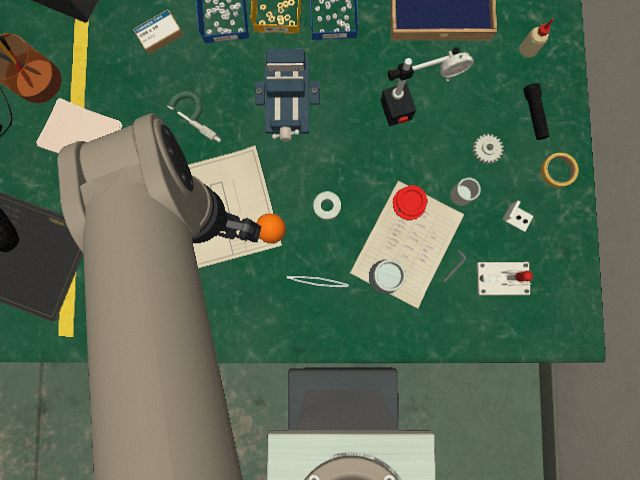

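```bash
python3 -m pendant '[0,0,0,0,0,0,0.085,0,0,0,0,0,0,0.085,0,0,0,0,0,0,0.085]'; python3 -c "
from rig import sign_off
print(sign_off())"
```

```text
t: 16.12
tcp_pos: [0.5186, 0.2087, 0.2033]
tool_rot: [-1.571, -0.0, -0.243]
contact_force: [-0.5, 0.1, 0.7]
grip_width: 0.085
the job is handed in; nothing more can be done
None
```

The round cup is sitting mouth up in the grey ring stand, released, and I handed the job in at 16.1 s with the arm clear of everything.

**What I did:** I gripped the cup across its straight wall and found it held about 12° off level, because it had come to rest tilted after rocking. I tilted the tool to level it and lowered it in half-millimetre steps. Bearing on the ring peaked at about 10–12 N. I backed off slightly, then opened the fingers gradually and withdrew.

**Last checks:**
- **Level:** in the top view the inner rim and floor edges match a level, centred cup within about 1°. The wrist view's rim-to-floor offset also gives about 1°.
- **Centring:** in the side view the cup is centred over the ring to within about 0.5 mm.
- **Bystanders:** the flat cup and ring gauge look unmoved in the top picture, judged by eye only. Nothing touched the orange or red look-alikes.

**Checks that disagreed:**
- A closed-form ellipse fit on the last wrist picture gave about 6° of tilt. I set it aside because only part of the rim could be picked and the view was nearly face-on.
- The outer rim's right edge in the top view read about 1 pixel inside the prediction.
- The wrist camera read heights about 3 mm low, so I used relative positions and the contact force for the final placing.

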